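# Make up two whistle-voicing kits

## Robot

A 6-joint arm with a two-finger parallel gripper is mounted at the origin on the work surface. World frame = base frame: x ahead of the robot, y to its left, z up, the work surface at z = 0. Lengths are in m, angles in rad, forces in N, time in s.
With the tool pointing down it reaches from about 0.3 to 0.875 m from the base axis. Payload 4.2 kg.
Tool frame: the origin (TCP) lies between the finger pads; the fingertips stand 14 mm ahead of it and the grasp point (between the pads) lies 5 mm behind it; z points along the fingers, y is the direction in which the jaws open and shut (so a half turn about z gives the same grasp; the last joint's range is limited). The gripper opens to 85 mm and grips with 20 to 120 N. Pads are 22 mm wide; open, the fingers measure 114 mm over their backs; the gripper's body (76 mm by 85 mm) begins 54 mm behind the grasp point. The pads swing forward as they close: fully open they stand 13 mm farther back than shut.
Start: joints at [1.282, 0.32, 1.565, -0, 1.257, -0.02], TCP at [0.153, 0.554, 0.245] pointing down, gripper open.
Joint ranges: [-3.11, 3.11], [-0.84, 2.01], [0.21, 2.61], [-1.34, 4.49], [0.05, 2.63], [-2.56, 2.56]. Speed limits (rad/s): [2.57, 2.57, 3.14, 3.14, 3.14, 3.14].

## Interface

Orientations are given as [roll, pitch, yaw] about the fixed x, y, z axes, in that order (R = Rz(yaw) Ry(pitch) Rx(roll)).
In Python, from rig import manip, vision gives the robot as it stands.
- The arm moves only by the tool arm_command, never from a script. Its argument "commands" is one flat list of numbers, 7 for each row, row after row: the turn, a rotation vector about the tool's x, y, z scaled (see below), then the shift along the tool's x, y, z scaled (see below), then the closure, from 0 (fully open) to 1 (shut). In form: [rx, ry, rz, dx, dy, dz, claw, rx, ry, rz, dx, dy, dz, claw, ...]. A call has 1 to 20 rows; each row is the pose to reach, as a shift and turn from the pose commanded when the call began, along the tool's axes at that moment, turning the shorter way round; what a row does not reach only later rows make up. The controller multiplies each number of a shift by 0.8 m and each number of a turn by 360 degrees. A row lasts 1/10 s, in which the tool goes at most 50 mm and 8.59 degrees, less where a joint would pass 70% of its speed; a pose out of reach is approached as far as the arm can. A call with a number of a shift or a turn outside -1 to 1 is refused whole. A call with a gripper value outside its range is refused whole. The fingers move at their own pace and stop on an object; "newtons" is the grip in N (left out, the last holds). Time passes only in rows, so rows that repeat a pose let the fingers close. It gives the time, the measured TCP pose, the force and the opening at its end, in the units of the state.
- manip.state(): the state, without advancing time (a new reading comes with each control period).
- vision.camera(name): name is "scene" or "top" or "wrist"; returns the picture (480x640x3 uint8, red, green, blue); there is no depth.
- vision.camera_params(name): a dict with "fov_y" (degrees; the focal length in pixels is half the picture's height over the tangent of half this angle, whatever the lens; pixels are square), "cx", "cy" (the principal point, pixels), "R" (3x3) and "t" (3): a world point X has camera coordinates R X + t. Camera axes: x right, y down, z forward; pixel columns grow to the right and rows downward; lengths in m; the calibration is good to about 2 mm. A picture is of the moment at which its call begins: read the wrist's pose just before it. camera_params takes no time and is no camera call; for the wrist camera it gives the pose at the moment of the call.
- manip.job_done(): hands the job in, once; it reports no verdict.
Trained networks look in the newest picture that a camera, given by its name, has taken for a name from the list of things; names that differ only in an ending like _2 or _b are one class to them, and where a whole thing is asked for, a point or a joint stands for the part that bears it (a point fixed in the world has none). Each returns a list of dicts, best first, with "p" (0 to 1); they miss things now and then, are a little off and sometimes report something else, mostly with a low value. They report only what shows in the picture. A call takes as long as a camera call. They do not tell look-alikes from the thing itself.
- vision.search_frame(target, camera): "at" ([x, y, z] in m, in the coordinates of the camera as it stood for that picture, good to about 4 mm: the middle of the surface that is visible of it).
- vision.place_of(target, camera): "at" ([x, y, z] in m, in the coordinates of the camera as it stood for that picture, good to about 4 mm: a listed point, or the origin of a listed thing).
The state is a dict: "t": time; "q": joint angles; "dq": joint speeds; "tau": joint torques, N m; "position": TCP position; "tcp_rot": TCP orientation; "contact_force": force on the tool from outside, world axes, zero at the start; "torque": the same for the moment, N m; "finger_gap": finger opening in m.
Only numpy, scipy, OpenCV 4.12 (cv2) and the standard library are available. Lean on these libraries where they do the work, as an engineer would, in place of code of your own. Each camera call takes 0.05 s, during which the arm holds its last target. There are 200 camera calls.

## Task

Make up the two voicing kits. On the red board stand the rosewood (dark red-brown) block in the middle of the square inlay and the brass cylinder in the middle of the round one, and lay the bone-handled burnisher along the middle of the long inlay, either way round; on the blue board stand the boxwood (pale) block in the middle of the square inlay and the copper cylinder in the middle of the round one. Leave the black block, the grey steel cylinder and the red whistle where they are.

Things in the scene. Friction and masses are not known exactly. Their poses are not given: they have to be found in the camera images.
- rosewood_mid (a point): Square rosewood (dark red-brown) windway block, 24 x 24 mm and 44 mm tall, standing upright, a shallow groove line across its top; x and y are square to its sides. Origin at its centre, half-way up (22 mm above its underside); z is up along its length.
- boxwood_mid (a point): Square boxwood (pale yellow) windway block, 24 x 24 mm and 44 mm tall, standing upright, a shallow groove line across its top; x and y are square to its sides. Origin at its centre, half-way up (22 mm above its underside); z is up along its length.
- blackwood_mid (a point): Square blackwood (black) windway block, 24 x 24 mm and 44 mm tall, standing upright, a shallow groove line across its top; x and y are square to its sides. Origin at its centre, half-way up (22 mm above its underside); z is up along its length. Not wanted in either kit: leave it where it stands.
- copper_rod_mid (a point): Solid copper (reddish) offcut cylinder, 24 mm diameter, 44 mm tall, standing upright. Origin at its centre, half-way up (22 mm above its underside); z is up along its length.
- brass_rod_mid (a point): Solid brass (yellow) offcut cylinder, 24 mm diameter, 44 mm tall, standing upright. Origin at its centre, half-way up (22 mm above its underside); z is up along its length.
- steel_rod_mid (a point): Solid steel (grey) offcut cylinder, 24 mm diameter, 44 mm tall, standing upright. Origin at its centre, half-way up (22 mm above its underside); z is up along its length. Not wanted in either kit: leave it where it stands.
- burnisher_mid (a point): Burnishing tool lying flat, 120 mm long along its x: a bone (off-white) handle of 16 x 16 mm section from x = -60 to +20 mm, then an 8 mm thick steel blade to x = +60 mm. Origin at the middle of its length, half-way up (8 mm above its underside), which is near its balance point and still on the handle.
- red_board: Red kit board, fixed to the desk, 150 mm (its x) x 180 mm (its y), 8 mm thick, with flush cork-coloured inlays. Origin at the centre of its underside, on the desk top; z up. Square inlay 48 x 48 mm centred at x = +35, y = +45 mm; round inlay 48 mm diameter centred at x = +35, y = -45 mm; long inlay 40 mm (x) x 144 mm (y) centred at x = -45, y = 0 mm. Upper face at z = 8 mm.
- blue_board: Blue kit board, fixed to the desk, 90 mm (its x) x 180 mm (its y), 8 mm thick, with flush cork-coloured inlays. Origin at the centre of its underside, on the desk top; z up. Square inlay 48 x 48 mm centred at x = 0, y = +45 mm; round inlay 48 mm diameter centred at x = 0, y = -45 mm. Upper face at z = 8 mm.
- whistle_mid (a point): Red-painted tin whistle lying at the far side of the desk, 300 mm long along its x, 13 mm thick (mouthpiece 18 mm wide). Origin near the middle of its length, half-way up (6.5 mm). Leave it alone.
Not all that is in view belongs to the job. What is shaped like the part that bears copper_rod_mid but green or purple is not meant.

How it is judged:
By the outcome, as a careful person would: the job done as asked, in the order asked, and still so for the second after the job is handed in, with the robot touching nothing.
It also fails if it takes over 115 s, if anything falls off the work surface, if the arm or the gripper's body presses on something with over 40 N, if the wrist force passes 120 N, or if a joint passes its speed limit or range.

## Working session

There is one attempt and no reset: what is moved stays moved. The work goes in short steps, Python scripts to look and compute and a tool call to move; the robot and the scene stay as the last step left them, time stands still between calls to the robot, and variables do not carry over. Pictures are saved under pics/ and viewed, about 12 in all and at most 16, crops included, and the job is handed in when it is done.

Besides the shell and the picture viewer there is one more tool, called as name(argument=value, ...) on one line, values as JSON. arm_command: Moves the arm, as the interface text tells. Its arguments: {"type":"object","properties":{"commands":{"type":"array","items":{"type":"number","minimum":-1,"maximum":1}},"newtons":{"type":"number"}},"required":["commands"]}

```bash
ls; mkdir -p pics
python3 - <<'E'
from rig import manip, vision
import cv2
for n in ("scene","top"):
    cv2.imwrite(f"pics/{n}0.png", vision.camera(n)[:,:,::-1])
    p=vision.camera_params(n); print(n,p)
print(manip.state())
E
```

```text
pics
scene {'fov_y': 47.48775369283189, 'cx': 308.88250685694504, 'cy': 237.5095577907268, 'R': array([[-0.03566006,  0.99930551,  0.01081014],
       [ 0.61668396,  0.03051564, -0.78661915],
       [-0.78640273, -0.02138444, -0.61734387]]), 't': array([ 0.03456862, -0.34007497,  1.42653873])}
top {'fov_y': 56.911953588152954, 'cx': 320.68812330438965, 'cy': 236.1429191869976, 'R': array([[ 0.03126436, -0.99950583,  0.00325998],
       [-0.97699739, -0.03124833, -0.2109494 ],
       [ 0.21094703,  0.00341021, -0.97749155]]), 't': array([-0.01989509,  0.63887463,  0.84907888])}
{'t': 0.1, 'q': array([ 1.28200378e+00,  3.20214056e-01,  1.56555002e+00,  2.13694861e-05,
        1.25740059e+00, -2.00026806e-02]), 'dq': array([-2.64411296e-03, -1.13908782e-03, -4.05589451e-03, -6.84227633e-04,
        4.55063457e-05, -1.56437950e-03]), 'tau': array([-1.06390504e-03, -4.16411948e+01, -2.34705359e+01, -1.12698992e-04,
        4.87909492e-03, -2.09523654e-05]), 'position': array([0.1525799 , 0.55396874, 0.24457703]), 'tcp_rot': array([-3.14002136e+00, -5.17565056e-05,  2.87279614e+00]), 'contact_force': array([ 0.34833224,  0.26992729, -0.6406514 ]), 'torque': array([ 0.01633497, -0.03617837, -0.01747718]), 'finger_gap': 0.08543594189522434}
```

View pics/scene0.png

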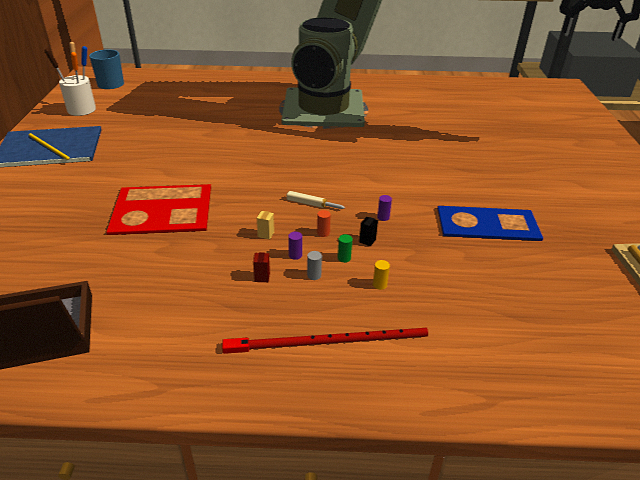

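View pics/top0.png

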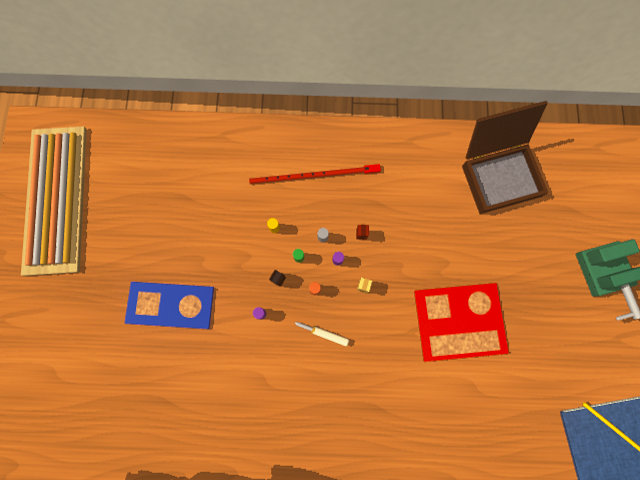

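Objects in top (u,v): rosewood (362,231), brass (273,224), steel (323,233), boxwood (365,285), copper (315,288), black (277,278), burnisher (323,335), red board (462,322), blue board (170,305), whistle (316,174). Look-alikes: green (298,255), purple (338,258) and (260,313) cylinders. Copper could be confused with green or purple; I choose the orange-red one.

```bash
cat > h.py <<'E'
from rig import manip, vision
import numpy as np, cv2
from scipy.spatial.transform import Rotation as Ro
def K(p):
    f=240/np.tan(np.radians(p["fov_y"]/2)); return np.array([[f,0,p["cx"]],[0,f,p["cy"]],[0,0,1]])
def P(p): return K(p)@np.c_[p["R"],p["t"]]
def tri(p1,u1,p2,u2):
    X=cv2.triangulatePoints(P(p1),P(p2),np.float64(u1).reshape(2,1),np.float64(u2).reshape(2,1)); return (X[:3]/X[3]).ravel()
def proj(p,X): a=P(p)@np.r_[X,1]; return a[:2]/a[2]
def ray(p,u,z):  # pixel -> world at height z
    C=-p["R"].T@p["t"]; d=p["R"].T@np.linalg.inv(K(p))@np.r_[u,1]; return C+d*(z-C[2])/d[2]
def world(p,a): return p["R"].T@(np.array(a)-p["t"])
def rows(target, yaw=None):
    """shift/turn numbers from the present pose to a tool-down world target"""
    s=manip.state(); R0=Ro.from_euler("xyz",s["tcp_rot"])
    sh=R0.inv().apply(np.array(target)-s["position"])/0.8
    if yaw is None: return sh.round(4)
    t=(R0.inv()*Ro.from_euler("xyz",[np.pi,0,yaw])).as_rotvec()/(2*np.pi)
    return np.r_[t,sh].round(4)
E
python3 - <<'E'
from h import *
N=["rosewood_mid","boxwood_mid","blackwood_mid","copper_rod_mid","brass_rod_mid","steel_rod_mid","burnisher_mid","red_board","blue_board","whistle_mid"]
np.set_printoptions(precision=4,suppress=True)
for c in ("scene","top"):
    p=vision.camera_params(c)
    for n in N:
        print(c,n,[(np.round(world(p,d["at"]),3).tolist(),round(d["p"],2)) for d in vision.place_of(n,c)[:3]])
s=manip.state(); p=vision.camera_params("wrist")
R0=Ro.from_euler("xyz",s["tcp_rot"])
print("wrist fov",p["fov_y"],"cam in tool",R0.inv().apply(-p["R"].T@p["t"]-s["position"]),"\n",p["R"]@R0.as_matrix())
# board corners, two views
ims={c:cv2.cvtColor(cv2.imread(f"pics/{c}0.png"),cv2.COLOR_BGR2HSV) for c in ("scene","top")}
for name,(lo,hi) in {"red":((0,235,150),(3,255,255)),"blue":((112,180,80),(125,255,255))}.items():
    q={}
    for c,im in ims.items():
        m=cv2.inRange(im,np.array(lo),np.array(hi)); m=cv2.morphologyEx(m,cv2.MORPH_OPEN,np.ones((3,3)))
        k=max(cv2.findContours(m,0,2)[0],key=cv2.contourArea); a=cv2.convexHull(k)
        e=1
        while len(cv2.approxPolyDP(a,e,True))>4:e+=.5
        q[c]=cv2.approxPolyDP(a,e,True)[:,0]; print(name,c,q[c].tolist())
E
```

```text
scene rosewood_mid [([0.661, -0.09, 0.021], 0.77), ([0.673, 0.108, 0.022], 0.44), ([0.649, -0.005, 0.024], 0.3)]
scene boxwood_mid [([0.548, -0.096, 0.022], 0.88)]
scene blackwood_mid [([0.551, 0.089, 0.025], 0.64)]
scene copper_rod_mid [([0.602, -0.037, 0.029], 0.84), ([0.484, 0.124, 0.022], 0.69), ([0.541, 0.009, 0.025], 0.68)]
scene brass_rod_mid [([0.673, 0.107, 0.022], 0.81)]
scene steel_rod_mid [([0.65, -0.007, 0.026], 0.57), ([0.539, 0.011, 0.023], 0.22)]
scene burnisher_mid [([0.443, -0.004, 0.006], 0.69)]
scene red_board [([0.481, -0.306, 0.0], 0.91)]
scene blue_board [([0.489, 0.321, -0.003], 0.61)]
scene whistle_mid [([0.799, 0.018, 0.007], 0.61)]
top rosewood_mid [([0.662, -0.091, 0.024], 0.48)]
top boxwood_mid [([0.547, -0.097, 0.022], 0.54)]
top blackwood_mid [([0.554, 0.084, 0.025], 0.5)]
top copper_rod_mid [([0.537, 0.011, 0.017], 0.65), ([0.607, 0.053, 0.028], 0.63), ([0.597, -0.036, 0.022], 0.59)]
top brass_rod_mid [([0.67, 0.103, 0.023], 0.71)]
top steel_rod_mid [([0.65, -0.003, 0.021], 0.51)]
top burnisher_mid [([0.44, -0.007, 0.005], 0.83)]
top red_board [([0.477, -0.299, -0.002], 0.58), ([0.547, -0.097, 0.021], 0.48)]
top blue_board []
top whistle_mid [([0.797, 0.019, 0.003], 0.88)]
wrist fov 68.82708319891819 cam in tool [ 0.0768 -0.0004 -0.128 ] 
 [[ 0.0004  1.     -0.0006]
 [-0.9537  0.0002 -0.3006]
 [-0.3006  0.0007  0.9537]]
red scene [[210, 185], [206, 227], [107, 231], [122, 188]]
red top [[496, 284], [507, 352], [424, 360], [415, 291]]
blue scene [[539, 231], [536, 237], [526, 237], [525, 231]]Traceback (most recent call last):
  File "<stdin>", line 17, in <module>
ValueError: max() iterable argument is empty
```

```bash
python3 -c "
from h import *
print(rows([0.57,0.0,0.25],1.571))"
```

```text
[ 0.     -0.      0.2072 -0.6869 -0.5296 -0.0059]
```

arm_command(commands=[0, 0, 0.207, -0.687, -0.53, -0.006, 0, 0, 0, 0.207, -0.687, -0.53, -0.006, 0, 0, 0, 0.207, -0.687, -0.53, -0.006, 0, 0, 0, 0.207, -0.687, -0.53, -0.006, 0, 0, 0, 0.207, -0.687, -0.53, -0.006, 0, 0, 0, 0.207, -0.687, -0.53, -0.006, 0, 0, 0, 0.207, -0.687, -0.53, -0.006, 0, 0, 0, 0.207, -0.687, -0.53, -0.006, 0, 0, 0, 0.207, -0.687, -0.53, -0.006, 0, 0, 0, 0.207, -0.687, -0.53, -0.006, 0, 0, 0, 0.207, -0.687, -0.53, -0.006, 0, 0, 0, 0.207, -0.687, -0.53, -0.006, 0, 0, 0, 0.207, -0.687, -0.53, -0.006, 0, 0, 0, 0.207, -0.687, -0.53, -0.006, 0, 0, 0, 0.207, -0.687, -0.53, -0.006, 0, 0, 0, 0.207, -0.687, -0.53, -0.006, 0, 0, 0, 0.207, -0.687, -0.53, -0.006, 0, 0, 0, 0.207, -0.687, -0.53, -0.006, 0])

```text
t: 2.9
position: [0.5693, 0.0008, 0.2503]
tcp_rot: [-3.142, -0.0, 1.574]
contact_force: [-0.3, -0.2, 0.4]
finger_gap: 0.0852
```

Run:
```python
from h import *
import pickle
p=vision.camera_params("wrist"); im=vision.camera("wrist"); cv2.imwrite("pics/w1.png",im[:,:,::-1]); pickle.dump(p,open("w1.p","wb"))
s=manip.state();print(s["t"],s["position"],s["tcp_rot"])
for n in ["rosewood_mid","boxwood_mid","copper_rod_mid","brass_rod_mid","burnisher_mid","red_board"]:
    print(n,[(np.round(world(p,d["at"]),3).tolist(),round(d["p"],2)) for d in vision.place_of(n,"wrist")[:3]])
print(rows([0.5,-0.2,0.25],1.571))
```

```text
2.95 [0.56932497 0.00078495 0.25038   ] [ 3.14147648e+00 -2.31120679e-04  1.57392787e+00]
rosewood_mid [([0.661, -0.092, 0.019], 0.83)]
boxwood_mid [([0.547, -0.101, 0.025], 0.82)]
copper_rod_mid [([0.484, 0.125, 0.02], 0.78), ([0.538, 0.008, 0.022], 0.63), ([0.605, 0.045, 0.025], 0.59)]
brass_rod_mid [([0.669, 0.107, 0.022], 0.69)]
burnisher_mid [([0.44, -0.01, 0.009], 0.62), ([0.536, 0.006, 0.022], 0.49)]
red_board [([0.474, -0.307, 0.001], 0.81)]
[ 0.     -0.      0.0003 -0.2498 -0.0878  0.0003]
```

View pics/w1.png

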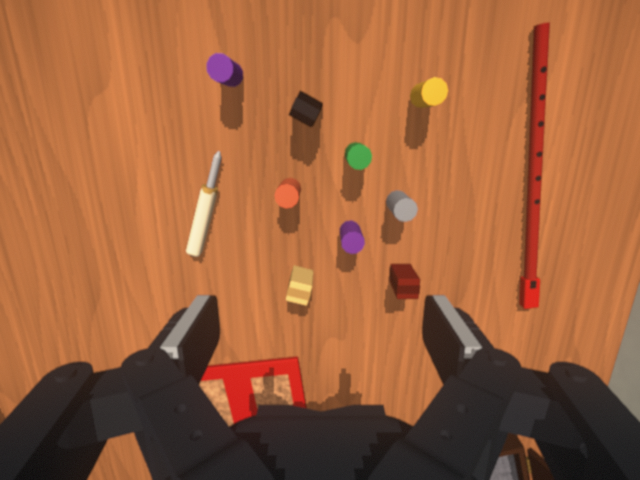

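The wrist view agrees with the network: burnisher (205,210), copper (288,195), boxwood (300,286), rosewood (405,282), brass (434,92), red board corner at (298,358). Next, look over the red board and take the second view.

arm_command(commands=[0, 0, 0, -0.338, -0.05, 0, 0.4, 0, 0, 0, -0.338, -0.05, 0, 0.4, 0, 0, 0, -0.338, -0.05, 0, 0.4, 0, 0, 0, -0.338, -0.05, 0, 0.4, 0, 0, 0, -0.338, -0.05, 0, 0.4, 0, 0, 0, -0.338, -0.05, 0, 0.4, 0, 0, 0, -0.338, -0.05, 0, 0.4, 0, 0, 0, -0.338, -0.05, 0, 0.4, 0, 0, 0, -0.338, -0.05, 0, 0.4])

```text
t: 4.15
position: [0.5305, -0.2696, 0.2501]
tcp_rot: [-3.142, -0.001, 1.573]
contact_force: [-0.0, 0.5, -0.1]
finger_gap: 0.0514
```

Run:
```python
from h import *
import pickle
p=vision.camera_params("wrist"); im=vision.camera("wrist"); cv2.imwrite("pics/w2.png",im[:,:,::-1]); pickle.dump(p,open("w2.p","wb"))
s=manip.state();print(s["t"],s["position"],s["tcp_rot"],s["finger_gap"])
for n in ["rosewood_mid","boxwood_mid","red_board"]:
    print(n,[(np.round(world(p,d["at"]),3).tolist(),round(d["p"],2)) for d in vision.place_of(n,"wrist")[:3]])
```

```text
4.2 [ 0.53063932 -0.26940963  0.25015275] [ 3.14151856e+00 -5.53281717e-04  1.57386168e+00] 0.05102902327409186
rosewood_mid [([0.661, -0.09, 0.017], 0.61)]
boxwood_mid [([0.546, -0.099, 0.024], 0.89)]
red_board [([0.474, -0.303, -0.0], 0.71)]
```

View pics/w2.png

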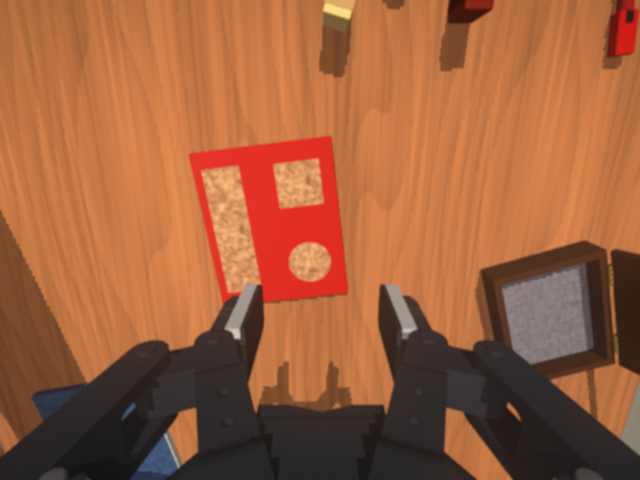

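w2: the red board has its upper corners at (191,154) and (331,137). The square inlay is at (299,183), the round one at (310,262) and the long one at (230,229). Now I compute the board poses and check heights from two views, also testing for lens distortion.

Run:
```python
from h import *
import pickle
np.set_printoptions(precision=4,suppress=True)
pr={"scene":vision.camera_params("scene"),"top":vision.camera_params("top"),"w2":pickle.load(open("w2.p","rb"))}
im={c:cv2.imread(f"pics/{f}.png") for c,f in (("scene","scene0"),("top","top0"),("w2","w2"))}
hsv={c:cv2.cvtColor(cv2.GaussianBlur(i,(3,3),0),cv2.COLOR_BGR2HSV) for c,i in im.items()}
def quad(m):
    k=max(cv2.findContours(m,0,2)[0],key=cv2.contourArea); a=cv2.convexHull(k); e=1
    while len(cv2.approxPolyDP(a,e,True))>4:e+=.5
    return cv2.approxPolyDP(a,e,True)[:,0].astype(float)
print("hsv blue",hsv["top"][320,170],hsv["scene"][212,482])
for name,views in (("red",("scene","top","w2")),("blue",("scene","top"))):
    X={}
    for c in views:
        h=hsv[c]
        if name=="red": m=((h[...,0]<4)|(h[...,0]>176))&(h[...,1]>200)&(h[...,2]>120)
        else: m=(h[...,0]>105)&(h[...,0]<130)&(h[...,1]>170)&(h[...,2]>60)
        m=m.astype(np.uint8)*255
        if c=="w2": m[300:]=0; m[:60]=0
        m=cv2.morphologyEx(m,cv2.MORPH_OPEN,np.ones((3,3)))
        if name=="blue":
            n,l,st,ce=cv2.connectedComponentsWithStats(m); x0,x1=((430,545) if c=="scene" else (120,220)); z=np.zeros_like(m); z[195:335,x0:x1]=255; m&=z
        q=quad(m); W=np.array([ray(pr[c],u,.008) for u in q]); o=np.argsort(np.arctan2(*(W-W.mean(0))[:,:2].T)); q,W=q[o],W[o]
        X[c]=(q,W); print(name,c,q.tolist(),W[:,:2].tolist(),"ctr",W.mean(0)[:2],"sides",np.linalg.norm(W-np.roll(W,1,0),axis=1))
    a,b=X["scene"],X["top"]
    T=[tri(pr["scene"],u,pr["top"],min(b[0],key=lambda v:np.linalg.norm(ray(pr["top"],v,.008)-w))) for u,w in zip(*a)]
    print("tri",np.array(T))
# red inlays in w2
h=hsv["w2"]; m=np.uint8((h[...,0]>5)&(h[...,0]<25))*255
for u,v in ((299,183),(310,262),(230,229)):
    f=m.copy(); mask=np.zeros((482,642),np.uint8); cv2.floodFill(f,mask,(u,v),128)
    k=np.uint8(f==128); M=cv2.moments(k,True); c=np.array([M["m10"]/M["m00"],M["m01"]/M["m00"]]); print("inlay",c,M["m00"],ray(pr["w2"],c,.008))
```

```text
hsv blue [114 172 173] [112 237 139]
red scene [[122.0, 188.0], [210.0, 186.0], [205.0, 228.0], [107.0, 232.0]] [[0.4193974101209341, -0.39684730514783434], [0.40275283063266687, -0.22154879122369947], [0.5436112698833474, -0.20552719307148387], [0.5643018038700471, -0.3796161937401449]] ctr [ 0.4825 -0.3009] sides [0.1459 0.1761 0.1418 0.1753]
red top [[507.0, 352.0], [425.0, 360.0], [415.0, 291.0], [496.0, 284.0]] [[0.4164599361497194, -0.39737396730941954], [0.3949315197694782, -0.22523806980958394], [0.5378266270337522, -0.2063336233775685], [0.5584575311407343, -0.3817608473530318]] ctr [ 0.4769 -0.3027] sides [0.1429 0.1735 0.1441 0.1766]
red w2 [[223.0, 299.0], [191.0, 155.0], [329.0, 137.0], [346.0, 291.0]] [[0.4159531635800217, -0.39254927003547035], [0.39618447737152673, -0.22625262959643674], [0.5389705184018686, -0.20781800586978297], [0.5606081275471688, -0.38170859539904617]] ctr [ 0.4779 -0.3021] sides [0.1451 0.1675 0.144  0.1752]
tri [[ 0.4164 -0.3982  0.006 ]
 [ 0.3944 -0.2247  0.0027]
 [ 0.5382 -0.2071  0.0039]
 [ 0.5588 -0.3828  0.0038]]
blue scene [[439.0, 206.0]
[... 158 characters left out ...]
.4044149739391348], [0.5399104375684973, 0.23044754460134748]] ctr [0.4988 0.3198] sides [0.0895 0.1749 0.0814 0.174 ]
blue top [[207.0, 322.0], [148.0, 323.0], [158.0, 285.0], [210.0, 288.0]] [[0.45836364510008787, 0.23558133702159473], [0.4523762715227891, 0.3602009697780527], [0.5332297349146973, 0.34779331866272883], [0.5303267336261333, 0.2352655795518905]] ctr [0.4936 0.2947] sides [0.072  0.1248 0.0818 0.1126]
tri [[0.4582 0.2334 0.0133]
 [0.4606 0.3923 0.0029]
 [0.5436 0.384  0.0034]
 [0.5306 0.2346 0.0012]]
inlay [298.3482 183.0516] 2111.0 [ 0.5069 -0.2551  0.008 ]
inlay [309.3761 261.3172] 1340.0 [ 0.518  -0.3445  0.008 ]
inlay [313.0529 193.3196] 226245.0 [ 0.5225 -0.2661  0.008 ]
```

arm_command(commands=[0, 0, 0, 0.223, 0.163, 0.125, 0.4, 0, 0, 0, 0.223, 0.163, 0.125, 0.4, 0, 0, 0, 0.223, 0.163, 0.125, 0.4, 0, 0, 0, 0.223, 0.163, 0.125, 0.4, 0, 0, 0, 0.223, 0.163, 0.125, 0.4, 0, 0, 0, 0.223, 0.163, 0.125, 0.4, 0, 0, 0, 0.223, 0.163, 0.125, 0.4, 0, 0, 0, 0.223, 0.163, 0.125, 0.4])

```text
t: 5.15
position: [0.6603, -0.0928, 0.1509]
tcp_rot: [3.141, 0.001, 1.572]
contact_force: [-0.1, 0.0, 0.3]
finger_gap: 0.0513
```

Run:
```python
from h import *
import pickle
p=vision.camera_params("wrist"); im=vision.camera("wrist"); cv2.imwrite("pics/w3.png",im[:,:,::-1]); pickle.dump(p,open("w3.p","wb"))
s=manip.state();print(s["t"],s["position"],s["tcp_rot"],s["finger_gap"])
print([(np.round(world(p,d["at"]),3).tolist(),round(d["p"],2)) for d in vision.place_of("rosewood_mid","wrist")[:3]])
print("pixel of estimate top",proj(p,[.661,-.091,.044]))
cv2.imwrite("pics/w3c.png",cv2.resize(im[140:340,220:420,::-1],None,fx=3,fy=3,interpolation=2))
```

```text
5.2 [ 0.66029477 -0.09318217  0.15115317] [3.14029556e+00 5.00499278e-04 1.57127597e+00] 0.05132018684224515
[]
pixel of estimate top [321.39906366 232.92405226]
```

View pics/w3c.png

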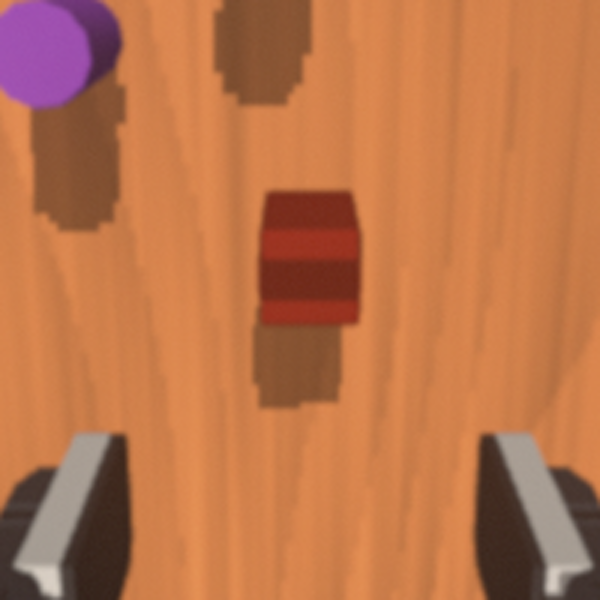

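The crop shows the rosewood block, identified by its colour and grooved top. Its top face centre is at about (323,232) px and its sides are square to the world axes. Descend, grip, lift.

arm_command(commands=[0, 0, 0, 0.003, 0.0025, 0.06, 0.4, 0, 0, 0, 0.003, 0.0025, 0.12, 0.4, 0, 0, 0, 0.003, 0.0025, 0.157, 0.4, 0, 0, 0, 0.003, 0.0025, 0.157, 0.4, 0, 0, 0, 0.003, 0.0025, 0.157, 0.4, 0, 0, 0, 0.003, 0.0025, 0.157, 1, 0, 0, 0, 0.003, 0.0025, 0.157, 1, 0, 0, 0, 0.003, 0.0025, 0.157, 1, 0, 0, 0, 0.003, 0.0025, 0.157, 1, 0, 0, 0, 0.003, 0.0025, 0.157, 1, 0, 0, 0, 0.003, 0.0025, 0.157, 1, 0, 0, 0, 0.003, 0.0025, 0.157, 1, 0, 0, 0, 0.003, 0.0025, 0.12, 1, 0, 0, 0, 0.003, 0.0025, 0.03, 1, 0, 0, 0, 0.003, 0.0025, 0.03, 1, 0, 0, 0, 0.003, 0.0025, 0.03, 1], newtons=40)

```text
t: 6.85
position: [0.6652, -0.0902, 0.1319]
tcp_rot: [3.131, 0.002, 1.572]
contact_force: [0.4, -0.3, 0.6]
finger_gap: 0.0234
```

```bash
python3 -c "
from h import *
s=manip.state();print(s['position'],s['tcp_rot'],s['finger_gap'])
print(rows([.507,-.2545,.1],1.571+.12),rows([.507,-.2545,.0335],1.571+.12))"
```

```text
[ 0.66523438 -0.09018765  0.13191583] [3.13099484e+00 1.52893662e-03 1.57224623e+00] 0.023437917146907232
[ 0.0017  0.0003 -0.0189 -0.205  -0.1985  0.0381] [ 0.0017  0.0003 -0.0189 -0.2049 -0.1994  0.1212]
```

arm_command(commands=[0, 0, -0.019, -0.205, -0.196, 0.035, 1, 0, 0, -0.019, -0.205, -0.196, 0.035, 1, 0, 0, -0.019, -0.205, -0.196, 0.035, 1, 0, 0, -0.019, -0.205, -0.196, 0.035, 1, 0, 0, -0.019, -0.205, -0.196, 0.035, 1, 0, 0, -0.019, -0.205, -0.196, 0.035, 1, 0, 0, -0.019, -0.205, -0.196, 0.035, 1, 0, 0, -0.019, -0.205, -0.196, 0.035, 1, 0, 0, -0.019, -0.205, -0.196, 0.035, 1, 0, 0, -0.019, -0.205, -0.196, 0.035, 1])

```text
t: 7.85
position: [0.5067, -0.2533, 0.0981]
tcp_rot: [3.141, -0.0, 1.693]
contact_force: [0.2, -0.6, -0.2]
finger_gap: 0.0236
```

```bash
python3 -c "
from h import *
s=manip.state();print(s['position'],s['tcp_rot'],s['finger_gap'])
print(rows([.507,-.2545,.0335],1.571+.12))
im=vision.camera('wrist');p=vision.camera_params('wrist')
print('inlay proj',proj(p,[.507,-.2545,.008]))
cv2.imwrite('pics/w4.png',cv2.resize(im[100:400,170:470,::-1],None,fx=2,fy=2))"
```

```text
[ 0.50665073 -0.25325997  0.09806291] [ 3.14131498e+00 -2.67310473e-05  1.69313016e+00] 0.02356073010659663
[ 0.     -0.      0.0003 -0.0016  0.0002  0.0807]
inlay proj [321.05845194 244.9709648 ]
```

View pics/w4.png

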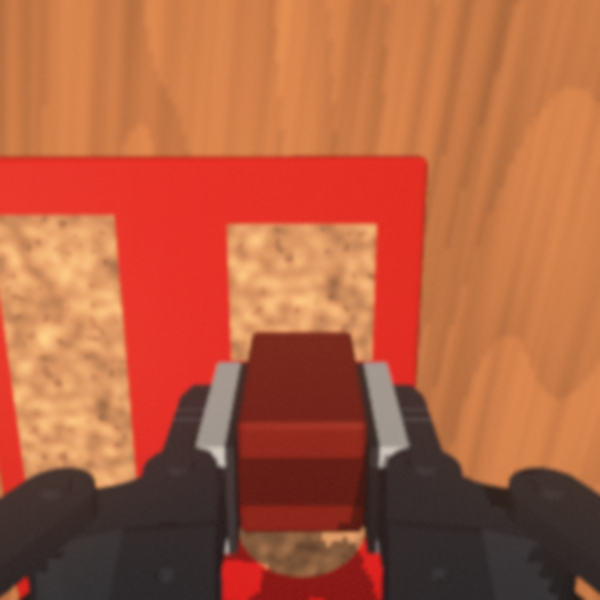

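The block is held square between the pads. The far edge of the square inlay has its middle at about (321,212) px.

```bash
python3 -c "
from h import *
p=vision.camera_params('wrist')
a,b=ray(p,[283.5,212],.008),ray(p,[358.5,211.5],.008);print(a,b,(a+b)/2-.024*np.array([-.12,.993,0]))
s=manip.state();print(s['position'])"
```

```text
[ 0.48034951 -0.23518543  0.008     ] [ 0.52802684 -0.2289853   0.008     ] [ 0.50706817 -0.25591737  0.008     ]
[ 0.50651824 -0.25337114  0.09804434]
```

arm_command(commands=[0, 0, 0, -0.0025, 0, 0.05, 1, 0, 0, 0, -0.0025, 0, 0.075, 1, 0, 0, 0, -0.0025, 0, 0.08, 1, 0, 0, 0, -0.0025, 0, 0.0805, 1, 0, 0, 0, -0.0025, 0, 0.0805, 1, 0, 0, 0, -0.0025, 0, 0.0805, 1, 0, 0, 0, -0.0025, 0, 0.0805, 0.4, 0, 0, 0, -0.0025, 0, 0.0805, 0.4, 0, 0, 0, -0.0025, 0, 0.0805, 0.4, 0, 0, 0, -0.0025, 0, 0.0805, 0.4, 0, 0, 0, -0.0025, 0, 0.0805, 0.4, 0, 0, 0, -0.0025, 0, 0.04, 0.4, 0, 0, 0, -0.0025, 0, -0.02, 0.4, 0, 0, 0, -0.0025, 0, -0.1, 0.4, 0, 0, 0, -0.0025, 0, -0.1, 0.4, 0, 0, 0, -0.0025, 0, -0.1, 0.4])

```text
t: 9.5
position: [0.5076, -0.2568, 0.1812]
tcp_rot: [3.136, 0.004, 1.691]
contact_force: [-0.2, 0.4, -0.4]
finger_gap: 0.0513
```

```bash
python3 -c "
from h import *
im=vision.camera('wrist');p=vision.camera_params('wrist')
s=manip.state();print(s['t'],s['position'],s['tcp_rot'],s['finger_gap'])
print([(np.round(world(p,d['at']),4),d['p']) for d in vision.place_of('rosewood_mid','wrist')[:2]])
cv2.imwrite('pics/w5.png',cv2.resize(im[100:400,170:470,::-1],None,fx=2,fy=2))
print(rows([.671,.1055,.15],1.571))"
```

```text
9.55 [ 0.50635551 -0.25617045  0.1787828 ] [3.13992071e+00 1.06673279e-03 1.69151591e+00] 0.05101558251483841
[(array([ 0.5059, -0.2534,  0.025 ]), 0.74)]
[-2.000e-04 -1.000e-04  1.920e-02  4.233e-01  2.597e-01  3.410e-02]
```

View pics/w5.png

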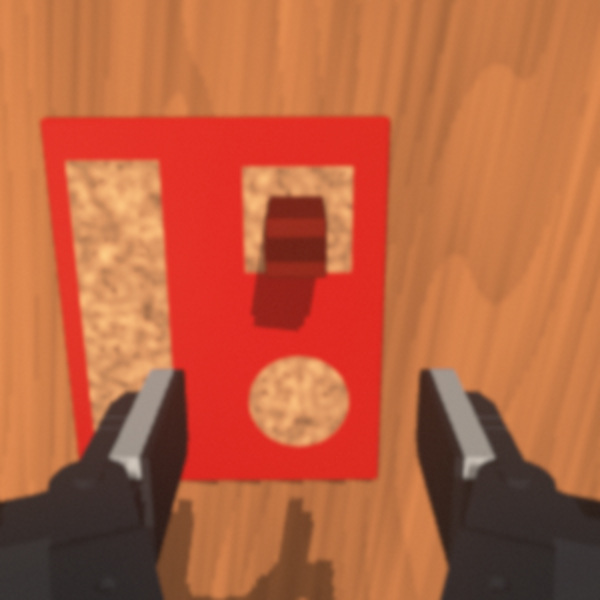

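Rosewood stands upright inside the square inlay, about 1–2 mm off centre. Next, brass.

arm_command(commands=[0, 0, 0.0195, 0.423, 0.26, 0.034, 0.4, 0, 0, 0.0195, 0.423, 0.26, 0.034, 0.4, 0, 0, 0.0195, 0.423, 0.26, 0.034, 0.4, 0, 0, 0.0195, 0.423, 0.26, 0.034, 0.4, 0, 0, 0.0195, 0.423, 0.26, 0.034, 0.4, 0, 0, 0.0195, 0.423, 0.26, 0.034, 0.4, 0, 0, 0.0195, 0.423, 0.26, 0.034, 0.4, 0, 0, 0.0195, 0.423, 0.26, 0.034, 0.4, 0, 0, 0.0195, 0.423, 0.26, 0.034, 0.4, 0, 0, 0.0195, 0.423, 0.26, 0.034, 0.4, 0, 0, 0.0195, 0.423, 0.26, 0.034, 0.4, 0, 0, 0.0195, 0.423, 0.26, 0.034, 0.4])

```text
t: 10.8
position: [0.6712, 0.1035, 0.1503]
tcp_rot: [-3.14, 0.0, 1.567]
contact_force: [-0.5, -0.2, -0.4]
finger_gap: 0.0511
```

```bash
cat > cyl.py <<'E'
from h import *
import sys
# top-face centre of a cylinder: ellipse fitted to the bright top of given hue range
lo,hi,x,y=int(sys.argv[1]),int(sys.argv[2]),float(sys.argv[3]),float(sys.argv[4])
im=vision.camera("wrist");p=vision.camera_params("wrist");s=manip.state()
cv2.imwrite(f"pics/c{s['t']:.2f}.png",im[:,:,::-1])
h=cv2.cvtColor(cv2.GaussianBlur(im,(3,3),0),cv2.COLOR_RGB2HSV)
c=proj(p,[x,y,.044]).astype(int)
v0=int(np.median(h[c[1]-4:c[1]+5,c[0]-4:c[0]+5,2]));print("t",s["t"],s["position"],s["tcp_rot"][2],"expect",c,"hsv",h[c[1],c[0]])
m=np.uint8((h[...,0]>=lo)&(h[...,0]<=hi)&(h[...,1]>120)&(h[...,2]>v0-25))
n,l,st,ce=cv2.connectedComponentsWithStats(m); i=l[c[1],c[0]]
k=cv2.findContours(np.uint8(l==i),0,1)[0][0]; e=cv2.fitEllipse(k)
w=ray(p,e[0],.044);print("ellipse",e,"world",w,"diam mm",np.linalg.norm(p["R"]@w+p["t"])*e[1][1]/K(p)[0,0]*1e3)
print("grasp",rows(np.r_[w[:2],.025]))
E
python3 cyl.py 18 35 .671 .1055
```

```text
t 10.85 [0.67140727 0.10347646 0.15070743] 1.5672255205324137 expect [320 232] hsv [ 24 188 250]
ellipse ((319.3355712890625, 234.31008911132812), (30.954540252685547, 32.346351623535156), 103.45868682861328) world [0.67045641 0.10431346 0.044     ] diam mm 22.770537932397335
grasp [ 0.0011 -0.0011  0.1571]
```

arm_command(commands=[0, 0, 0, 0.001, -0.001, 0.06, 0.4, 0, 0, 0, 0.001, -0.001, 0.12, 0.4, 0, 0, 0, 0.001, -0.001, 0.157, 0.4, 0, 0, 0, 0.001, -0.001, 0.157, 0.4, 0, 0, 0, 0.001, -0.001, 0.157, 0.4, 0, 0, 0, 0.001, -0.001, 0.157, 1, 0, 0, 0, 0.001, -0.001, 0.157, 1, 0, 0, 0, 0.001, -0.001, 0.157, 1, 0, 0, 0, 0.001, -0.001, 0.157, 1, 0, 0, 0, 0.001, -0.001, 0.157, 1, 0, 0, 0, 0.001, -0.001, 0.157, 1, 0, 0, 0, 0.001, -0.001, 0.157, 1, 0, 0, 0, 0.001, -0.001, 0.12, 1, 0, 0, 0, 0.001, -0.001, 0.03, 1, 0, 0, 0, 0.001, -0.001, 0, 1, 0, 0, 0, 0.001, -0.001, 0, 1, 0, 0, 0, 0.001, -0.001, 0, 1], newtons=45)

```text
t: 12.55
position: [0.6715, 0.1059, 0.1529]
tcp_rot: [3.138, -0.001, 1.569]
contact_force: [-0.0, -0.6, -2.2]
finger_gap: 0.0226
```

```bash
python3 -c "
from h import *
s=manip.state();print(s['t'],s['position'],s['tcp_rot'],s['finger_gap'])
print(rows([.518,-.343,.14],1.571))"
```

```text
12.55 [0.6715061  0.10587229 0.15289343] [ 3.13807367e+00 -5.77179059e-04  1.56913436e+00] 0.02259729514451237
[ 6.000e-04 -1.000e-04 -3.000e-04 -5.614e-01 -1.910e-01  1.510e-02]
```

arm_command(commands=[0, 0, 0, -0.561, -0.191, 0.03, 1, 0, 0, 0, -0.561, -0.191, 0.03, 1, 0, 0, 0, -0.561, -0.191, 0.03, 1, 0, 0, 0, -0.561, -0.191, 0.03, 1, 0, 0, 0, -0.561, -0.191, 0.03, 1, 0, 0, 0, -0.561, -0.191, 0.03, 1, 0, 0, 0, -0.561, -0.191, 0.03, 1, 0, 0, 0, -0.561, -0.191, 0.03, 1, 0, 0, 0, -0.561, -0.191, 0.03, 1, 0, 0, 0, -0.561, -0.191, 0.03, 1, 0, 0, 0, -0.561, -0.191, 0.03, 1, 0, 0, 0, -0.561, -0.191, 0.03, 1, 0, 0, 0, -0.561, -0.191, 0.03, 1, 0, 0, 0, -0.561, -0.191, 0.03, 1])

```text
t: 13.95
position: [0.5178, -0.3413, 0.1265]
tcp_rot: [-3.141, -0.001, 1.571]
contact_force: [0.2, -0.2, -1.2]
finger_gap: 0.0226
```

```bash
python3 -c "
from h import *
s=manip.state();print(s['t'],s['position'],s['tcp_rot'],s['finger_gap'])
print(rows([.518,-.343,.0335],1.571))"
```

```text
13.95 [ 0.51777962 -0.34134525  0.12646107] [-3.14088675e+00 -8.59643719e-04  1.57074463e+00] 0.022607562595941492
[-1.000e-04 -1.000e-04 -0.000e+00 -2.200e-03  4.000e-04  1.162e-01]
```

arm_command(commands=[0, 0, 0, -0.002, 0, 0.05, 1, 0, 0, 0, -0.002, 0, 0.09, 1, 0, 0, 0, -0.002, 0, 0.11, 1, 0, 0, 0, -0.002, 0, 0.1155, 1, 0, 0, 0, -0.002, 0, 0.1155, 1, 0, 0, 0, -0.002, 0, 0.1155, 1, 0, 0, 0, -0.002, 0, 0.1155, 0.4, 0, 0, 0, -0.002, 0, 0.1155, 0.4, 0, 0, 0, -0.002, 0, 0.1155, 0.4, 0, 0, 0, -0.002, 0, 0.1155, 0.4, 0, 0, 0, -0.002, 0, 0.1155, 0.4, 0, 0, 0, -0.002, 0, 0.07, 0.4, 0, 0, 0, -0.002, 0, 0.01, 0.4, 0, 0, 0, -0.002, 0, -0.08, 0.4, 0, 0, 0, -0.002, 0, -0.08, 0.4, 0, 0, 0, -0.002, 0, -0.08, 0.4])

```text
t: 15.55
position: [0.5193, -0.3457, 0.1956]
tcp_rot: [3.134, 0.005, 1.569]
contact_force: [0.4, -0.4, 0.8]
finger_gap: 0.0511
```

```bash
python3 cyl.py 18 35 .518 -.343
python3 - <<'E'
from h import *
import glob
f=sorted(glob.glob("pics/c1*.png"),key=lambda s:float(s[6:-4]))[-1]; im=cv2.imread(f)
cv2.imwrite("pics/w6.png",cv2.resize(im[100:400,170:470],None,fx=2,fy=2))
# burnisher axis from w1 (handle+blade region), plane z=.012
import pickle; p=pickle.load(open("w1.p","rb")); h=cv2.cvtColor(cv2.imread("pics/w1.png"),cv2.COLOR_BGR2HSV)
m=np.uint8((h[...,1]<110)&(h[...,2]>100)); m[:140]=0;m[265:]=0;m[:,:170]=0;m[:,250:]=0
yx=np.argwhere(m); r=cv2.minAreaRect(yx[:,::-1].astype(np.float32)); b=cv2.boxPoints(r); print(r)
W=np.array([ray(p,u,.012)[:2] for u in b]); print(W, W.mean(0))
print(rows([.44,-.008,.15],1.571))
E
```

```text
t 15.6 [ 0.51810872 -0.34489423  0.19278587] 1.5689041612011203 expect [319 216] hsv [ 23 189 249]
ellipse ((317.1860046386719, 218.79209899902344), (27.04996109008789, 28.203916549682617), 105.79779052734375) world [ 0.51584883 -0.34457152  0.044     ] diam mm 23.10608046233276
grasp [ 0.0009 -0.0036  0.2097]
((205.3235626220703, 203.20590209960938), (16.73495864868164, 107.92835235595703), 14.03624439239502)
[[ 0.41693988 -0.06376445]
 [ 0.45658433  0.05055133]
 [ 0.47283362  0.04655344]
 [ 0.43460246 -0.06857334]] [ 0.44524007 -0.00880825]
[ 5.000e-04  4.000e-04 -3.000e-04  4.211e-01 -9.860e-02  5.220e-02]
```

View pics/w6.png

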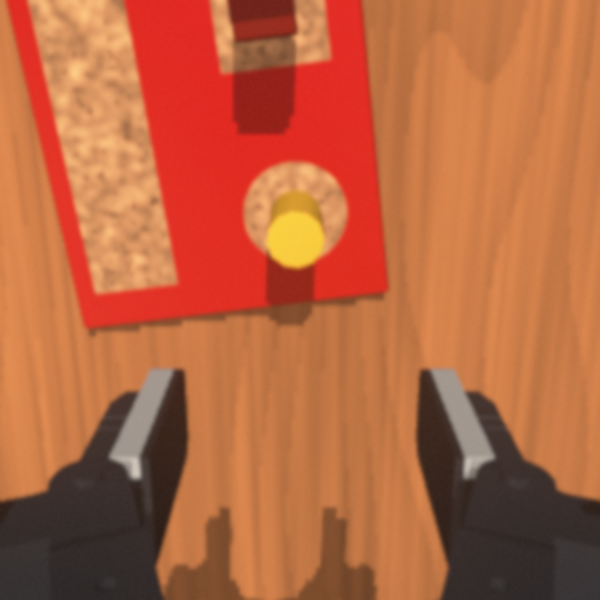

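Brass stands centred in the round inlay. Next is the burnisher: handle end at -y, blade toward +y, axis about 71° from x.

arm_command(commands=[0, 0, 0.052, 0.421, -0.096, 0.052, 0.4, 0, 0, 0.052, 0.421, -0.096, 0.052, 0.4, 0, 0, 0.052, 0.421, -0.096, 0.052, 0.4, 0, 0, 0.052, 0.421, -0.096, 0.052, 0.4, 0, 0, 0.052, 0.421, -0.096, 0.052, 0.4, 0, 0, 0.052, 0.421, -0.096, 0.052, 0.4, 0, 0, 0.052, 0.421, -0.096, 0.052, 0.4, 0, 0, 0.052, 0.421, -0.096, 0.052, 0.4, 0, 0, 0.052, 0.421, -0.096, 0.052, 0.4, 0, 0, 0.052, 0.421, -0.096, 0.052, 0.4, 0, 0, 0.052, 0.421, -0.096, 0.052, 0.4, 0, 0, 0.052, 0.421, -0.096, 0.052, 0.4])

```text
t: 16.8
position: [0.4416, -0.0085, 0.1492]
tcp_rot: [-3.142, 0.0, 1.24]
contact_force: [0.3, -0.1, 0.4]
finger_gap: 0.0509
```

```bash
cat > bur.py <<'E'
from h import *
import pickle,sys
im=vision.camera("wrist");p=vision.camera_params("wrist");s=manip.state()
print(s["t"],s["position"],s["tcp_rot"][2])
d=vision.place_of("burnisher_mid","wrist"); print([(world(p,x["at"]).round(4),x["p"]) for x in d[:2]])
h=cv2.cvtColor(im,cv2.COLOR_RGB2HSV)
c=proj(p,[float(sys.argv[1]),float(sys.argv[2]),.012]).astype(int)
m=np.uint8((h[...,1]<110)&(h[...,2]>95))
m=cv2.morphologyEx(m,cv2.MORPH_OPEN,np.ones((3,3)))
n,l,st,ce=cv2.connectedComponentsWithStats(m)
# handle: component nearest to expected centre
i=min(range(1,n),key=lambda i:(np.linalg.norm(ce[i]-c) if st[i,4]>300 else 1e9))
r=cv2.minAreaRect(np.argwhere(l==i)[:,::-1].astype(np.float32)); b=cv2.boxPoints(r)
W=np.array([ray(p,u,.016)[:2] for u in b]); print("expect",c,r,st[i]); print(W,W.mean(0))
cv2.imwrite(sys.argv[3],im[:,:,::-1])
E
python3 bur.py .442 -.008 pics/w7.png
```

```text
16.85 [ 0.44150514 -0.00839818  0.14919339] 1.2403739455360494
[(array([ 0.44  , -0.0098,  0.0078]), 0.84)]
expect [320 222] ((324.0, 246.5), (89.0, 20.0), 90.0) [ 314  202   21   90 1729]
[[ 0.44273384  0.01039463]
 [ 0.4571378   0.00546033]
 [ 0.43364342 -0.06577594]
 [ 0.41802453 -0.0604253 ]] [ 0.4378849  -0.02758657]
```

View pics/w7.png

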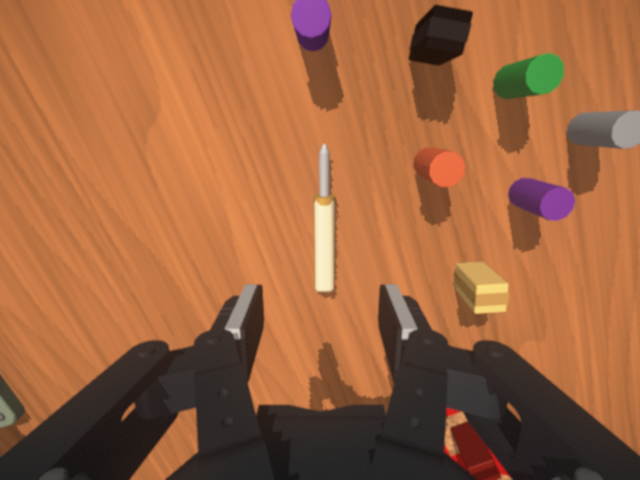

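w7: burnisher handle spans (324,200–292), aligned with the image vertical to within 1°, so yaw is right. The copper (440,167) and boxwood (481,288) are clear of the jaws.

arm_command(commands=[0, 0, 0, 0.0005, 0.002, 0.06, 0.4, 0, 0, 0, 0.0005, 0.002, 0.12, 0.4, 0, 0, 0, 0.0005, 0.002, 0.155, 0.4, 0, 0, 0, 0.0005, 0.002, 0.164, 0.4, 0, 0, 0, 0.0005, 0.002, 0.164, 0.4, 0, 0, 0, 0.0005, 0.002, 0.164, 0.4, 0, 0, 0, 0.0005, 0.002, 0.164, 1, 0, 0, 0, 0.0005, 0.002, 0.164, 1, 0, 0, 0, 0.0005, 0.002, 0.164, 1, 0, 0, 0, 0.0005, 0.002, 0.164, 1, 0, 0, 0, 0.0005, 0.002, 0.164, 1, 0, 0, 0, 0.0005, 0.002, 0.164, 1, 0, 0, 0, 0.0005, 0.002, 0.164, 1, 0, 0, 0, 0.0005, 0.002, 0.164, 1], newtons=45)

```text
t: 18.3
position: [0.4438, -0.0076, 0.0194]
tcp_rot: [3.139, -0.001, 1.243]
contact_force: [-1.1, -0.8, 7.6]
finger_gap: 0.0147
```

arm_command(commands=[0, 0, 0, 0, 0, -0.03, 1, 0, 0, 0, 0, 0, -0.09, 1, 0, 0, 0, 0, 0, -0.15, 1, 0, 0, 0, 0, 0, -0.15, 1, 0, 0, 0, 0, 0, -0.15, 1, 0, 0, 0, 0, 0, -0.15, 1])

```text
t: 18.9
position: [0.4418, -0.0075, 0.1373]
tcp_rot: [-3.139, 0.001, 1.242]
contact_force: [0.0, 0.0, -0.8]
finger_gap: 0.0149
```

```bash
python3 -c "
from h import *
s=manip.state();print(s['t'],s['position'],s['tcp_rot'],s['finger_gap'])
print(rows([.433,-.3075,.12],1.691))"; python3 bur.py .442 -.008 pics/w8.png
```

```text
18.9 [ 0.44176971 -0.00752054  0.13726485] [-3.13942418e+00  5.61156699e-04  1.24232324e+00] 0.014852555646870678
[-0.0004  0.     -0.0714 -0.3585  0.1106  0.0215]
18.95 [ 0.44165202 -0.00750132  0.13686683] 1.2423238744687786
[(array([ 0.4393, -0.0097,  0.1271]), 0.72), (array([ 0.6505, -0.0066,  0.021 ]), 0.65)]
expect [321 228] ((320.5, 215.5), (95.0, 19.0), 90.0) [ 311  168   20   96 1719]
[[ 0.4495974   0.03762277]
 [ 0.46226652  0.03331633]
 [ 0.43956434 -0.0351914 ]
 [ 0.42577658 -0.03051816]] [0.44430121 0.00130739]
```

View pics/w8.png

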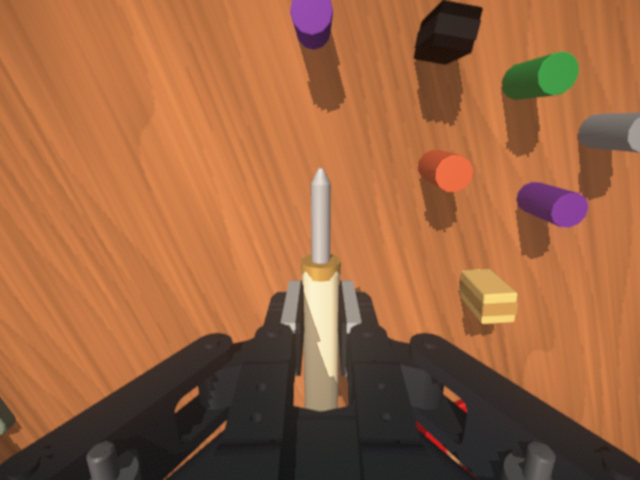

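```bash
python3 -c "
from h import *
p=vision.camera_params('wrist');s=manip.state()
u=np.array([np.cos(1.242),np.sin(1.242)])
for px,z,o in (([320.5,169],.1255,60),([320.5,256],.1325,20)):
    w=ray(p,px,z);print(w,'centre along axis from TCP mm',(w[:2]-s['position'][:2])@u*1e3-o)"
```

```text
[0.46068342 0.0480333  0.1255    ] centre along axis from TCP mm -1.3174759070754263
[0.44974404 0.0158245  0.1325    ] centre along axis from TCP mm 4.666727865606791
```

arm_command(commands=[0, 0, -0.0714, -0.3575, 0.1105, 0.021, 1, 0, 0, -0.0714, -0.3575, 0.1105, 0.021, 1, 0, 0, -0.0714, -0.3575, 0.1105, 0.021, 1, 0, 0, -0.0714, -0.3575, 0.1105, 0.021, 1, 0, 0, -0.0714, -0.3575, 0.1105, 0.021, 1, 0, 0, -0.0714, -0.3575, 0.1105, 0.021, 1, 0, 0, -0.0714, -0.3575, 0.1105, 0.021, 1, 0, 0, -0.0714, -0.3575, 0.1105, 0.021, 1, 0, 0, -0.0714, -0.3575, 0.1105, 0.021, 1, 0, 0, -0.0714, -0.3575, 0.1105, 0.021, 1, 0, 0, -0.0714, -0.3575, 0.1105, 0.021, 1, 0, 0, -0.0714, -0.3575, 0.1105, 0.021, 1])

```text
t: 20.2
position: [0.4345, -0.3057, 0.1214]
tcp_rot: [-3.142, -0.0, 1.693]
contact_force: [-0.4, -0.6, -0.1]
finger_gap: 0.015
```

```bash
python3 -c "
from h import *
s=manip.state();print(s['t'],s['position'],s['tcp_rot'],s['finger_gap'])
print(rows([.433,-.3075,.0275],1.691))
im=vision.camera('wrist');p=vision.camera_params('wrist')
cv2.imwrite('pics/w9.png',im[100:460,120:520,::-1])"
```

```text
20.2 [ 0.43449329 -0.30573046  0.12136191] [-3.14154932e+00 -2.50900611e-04  1.69251235e+00] 0.014986479013079694
[-0.     -0.      0.0002 -0.002  -0.0021  0.1173]
```

View pics/w9.png

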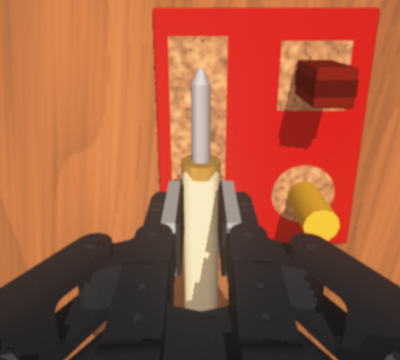

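The burnisher is parallel to the long inlay and about 2 mm right of its middle. Correct that and lower.

arm_command(commands=[0, 0, 0, -0.002, -0.0022, 0.05, 1, 0, 0, 0, -0.002, -0.0022, 0.09, 1, 0, 0, 0, -0.002, -0.0022, 0.11, 1, 0, 0, 0, -0.002, -0.0022, 0.1165, 1, 0, 0, 0, -0.002, -0.0022, 0.117, 1, 0, 0, 0, -0.002, -0.0022, 0.117, 1, 0, 0, 0, -0.002, -0.0022, 0.117, 1, 0, 0, 0, -0.002, -0.0022, 0.117, 0.5, 0, 0, 0, -0.002, -0.0022, 0.117, 0.5, 0, 0, 0, -0.002, -0.0022, 0.117, 0.5, 0, 0, 0, -0.002, -0.0022, 0.117, 0.5, 0, 0, 0, -0.002, -0.0022, 0.08, 0.4, 0, 0, 0, -0.002, -0.0022, 0.02, 0.4, 0, 0, 0, -0.002, -0.0022, -0.06, 0.4, 0, 0, 0, -0.002, -0.0022, -0.08, 0.4, 0, 0, 0, -0.002, -0.0022, -0.08, 0.4, 0, 0, 0, -0.002, -0.0022, -0.08, 0.4])

```text
t: 21.95
position: [0.4327, -0.3086, 0.1856]
tcp_rot: [3.141, 0.001, 1.691]
contact_force: [-0.5, 0.8, 1.3]
finger_gap: 0.0512
```

```bash
python3 bur.py .433 -.3075 pics/w10.png; python3 -c "
from h import *
s=manip.state()
cv2.imwrite('pics/w10c.png',cv2.imread('pics/w10.png')[80:400,120:520])
print(rows([.547,-.0985,.15],1.571))"
```

```text
22.0 [ 0.43215066 -0.30813078  0.18444463] 1.6909054838471191
[(array([ 0.4268, -0.3094,  0.0183]), 0.83)]
expect [321 212] ((321.0, 237.5), (81.0, 18.0), 90.0) [ 312  197   19   82 1462]
[[ 0.42283466 -0.29430283]
 [ 0.43820756 -0.29243837]
 [ 0.44796922 -0.36797502]
 [ 0.43143575 -0.36998388]] [ 0.4351118  -0.33117502]
[-0.0004 -0.0003  0.0191  0.2427  0.1743  0.0424]
```

View pics/w10c.png

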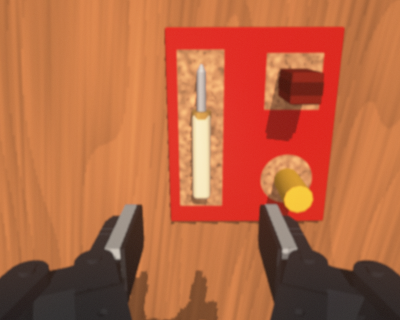

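The burnisher lies along the middle of the long inlay, within about 2 mm. Next, boxwood.

arm_command(commands=[0, 0, 0.019, 0.243, 0.174, 0.042, 0.4, 0, 0, 0.019, 0.243, 0.174, 0.042, 0.4, 0, 0, 0.019, 0.243, 0.174, 0.042, 0.4, 0, 0, 0.019, 0.243, 0.174, 0.042, 0.4, 0, 0, 0.019, 0.243, 0.174, 0.042, 0.4, 0, 0, 0.019, 0.243, 0.174, 0.042, 0.4, 0, 0, 0.019, 0.243, 0.174, 0.042, 0.4, 0, 0, 0.019, 0.243, 0.174, 0.042, 0.4, 0, 0, 0.019, 0.243, 0.174, 0.042, 0.4, 0, 0, 0.019, 0.243, 0.174, 0.042, 0.4])

```text
t: 23.05
position: [0.5472, -0.1001, 0.1518]
tcp_rot: [-3.142, -0.0, 1.57]
contact_force: [-0.7, -0.1, -1.1]
finger_gap: 0.0512
```

```bash
python3 -c "
from h import *
im=vision.camera('wrist');p=vision.camera_params('wrist')
s=manip.state();print(s['t'],s['position'],s['tcp_rot'],s['finger_gap'])
print(proj(p,[.547,-.0985,.044]))
print([(np.round(world(p,d['at']),4),d['p']) for d in vision.place_of('boxwood_mid','wrist')[:2]])
cv2.imwrite('pics/w11.png',im[:,:,::-1])
cv2.imwrite('pics/w11c.png',cv2.resize(im[180:300,260:380,::-1],None,fx=5,fy=5,interpolation=2))"
```

```text
23.1 [ 0.54734433 -0.09993789  0.15188597] [3.14131282e+00 2.35048469e-05 1.56985159e+00] 0.051136938170450445
[320.08879856 233.01795981]
[(array([ 0.5481, -0.0999,  0.0274]), 0.77), (array([ 0.5053, -0.2571,  0.0285]), 0.24)]
```

View pics/w11c.png

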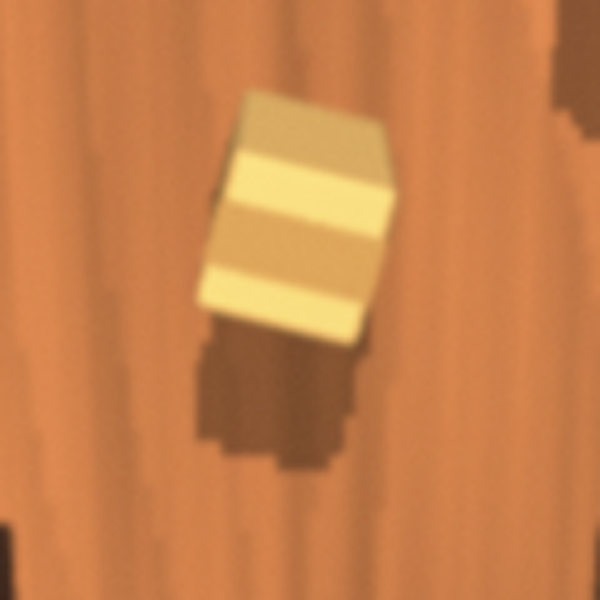

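w11c: boxwood top face centre is at (319,230) px, rotated about −13° in the world frame.

arm_command(commands=[0, 0, 0.037, 0.0048, -0.001, 0.02, 0.4, 0, 0, 0.037, 0.0048, -0.001, 0.06, 0.4, 0, 0, 0.037, 0.0048, -0.001, 0.12, 0.4, 0, 0, 0.037, 0.0048, -0.001, 0.158, 0.4, 0, 0, 0.037, 0.0048, -0.001, 0.158, 0.4, 0, 0, 0.037, 0.0048, -0.001, 0.158, 0.4, 0, 0, 0.037, 0.0048, -0.001, 0.158, 1, 0, 0, 0.037, 0.0048, -0.001, 0.158, 1, 0, 0, 0.037, 0.0048, -0.001, 0.158, 1, 0, 0, 0.037, 0.0048, -0.001, 0.158, 1, 0, 0, 0.037, 0.0048, -0.001, 0.158, 1, 0, 0, 0.037, 0.0048, -0.001, 0.158, 1, 0, 0, 0.037, 0.0048, -0.001, 0.158, 1, 0, 0, 0.037, 0.0048, -0.001, 0.12, 1, 0, 0, 0.037, 0.0048, -0.001, 0.03, 1, 0, 0, 0.037, 0.0048, -0.001, -0.03, 1, 0, 0, 0.037, 0.0048, -0.001, -0.06, 1, 0, 0, 0.037, 0.0048, -0.001, -0.06, 1], newtons=40)

```text
t: 24.95
position: [0.5505, -0.0957, 0.2075]
tcp_rot: [3.126, -0.001, 1.339]
contact_force: [0.7, 0.1, -0.2]
finger_gap: 0.0234
```

Run:
```python
from h import *
s=manip.state();print(s['t'],s['position'],s['tcp_rot'],s['finger_gap'])
# blue board from the first pictures, filled hull by growing thresholds
for c,box in (("scene",(190,250,425,555)),("top",(270,340,110,230))):
    p=vision.camera_params(c); im=cv2.imread(f"pics/{c}0.png"); a,b,d,e=box
    k=np.zeros((480,640),np.uint8); B,G,R=[im[...,i].astype(int) for i in range(3)]
    m=np.uint8((B>R+20)&(B>70)); k[a:b,d:e]=m[a:b,d:e]
    k=cv2.morphologyEx(k,cv2.MORPH_CLOSE,np.ones((3,3)))
    h=cv2.convexHull(max(cv2.findContours(k,0,2)[0],key=cv2.contourArea)); ep=1
    while len(cv2.approxPolyDP(h,ep,True))>4: ep+=.5
    q=cv2.approxPolyDP(h,ep,True)[:,0]; W=np.array([ray(p,u,.008)[:2] for u in q.astype(float)])
    print(c,q.tolist(),W.round(4).tolist(),W.mean(0))
print(rows([.495,.32,.2],1.571))
```

```text
24.95 [ 0.55051585 -0.09573205  0.20753684] [ 3.12586271e+00 -7.44910123e-04  1.33921421e+00] 0.023402936319460263
scene [[438, 206], [530, 210], [542, 239], [444, 233]] [[0.4507, 0.233], [0.4552, 0.4094], [0.546, 0.4054], [0.5369, 0.2309]] [0.49716979 0.31965418]
top [[131, 282], [213, 287], [208, 328], [125, 323]] [[0.5378, 0.4067], [0.5327, 0.229], [0.446, 0.2324], [0.4509, 0.4088]] [0.4918436  0.31922752]
[ 2.500e-03  2.000e-04 -3.690e-02  4.899e-01 -1.869e-01  6.800e-03]
```

arm_command(commands=[0, 0, -0.0325, 0.4655, -0.181, 0, 1, 0, 0, -0.0325, 0.4655, -0.181, 0, 1, 0, 0, -0.0325, 0.4655, -0.181, 0, 1, 0, 0, -0.0325, 0.4655, -0.181, 0, 1, 0, 0, -0.0325, 0.4655, -0.181, 0, 1, 0, 0, -0.0325, 0.4655, -0.181, 0, 1, 0, 0, -0.0325, 0.4655, -0.181, 0, 1, 0, 0, -0.0325, 0.4655, -0.181, 0, 1, 0, 0, -0.0325, 0.4655, -0.181, 0, 1, 0, 0, -0.0325, 0.4655, -0.181, 0, 1, 0, 0, -0.0325, 0.4655, -0.181, 0, 1, 0, 0, -0.0325, 0.4655, -0.181, 0, 1, 0, 0, -0.0325, 0.4655, -0.181, 0, 1])

```text
t: 26.25
position: [0.4918, 0.2993, 0.1999]
tcp_rot: [3.141, 0.0, 1.541]
contact_force: [-0.9, -0.6, -1.4]
finger_gap: 0.0236
```

Run:
```python
from h import *
im=vision.camera('wrist');p=vision.camera_params('wrist')
s=manip.state();print(s['t'],s['position'],s['tcp_rot'],s['finger_gap'])
cv2.imwrite('pics/w12.png',im[:,:,::-1])
c=proj(p,[.4943,.364,.008]);print("square",c,"round",proj(p,[.492,.274,.008]))
m=np.uint8((im[...,0].astype(int)>im[...,2]+20))
f=m.copy(); cv2.floodFill(f,np.zeros((482,642),np.uint8),tuple(int(x) for x in c),128)
k=np.uint8(f==128); k=cv2.morphologyEx(k,cv2.MORPH_OPEN,np.ones((3,3)))
ct=max(cv2.findContours(k,0,1)[0],key=cv2.contourArea); r=cv2.minAreaRect(ct); print(r)
b=np.array([ray(p,u,.008)[:2] for u in cv2.boxPoints(r)]); print(b,b.mean(0))
print(rows([.4943,.364,.1],1.543))
```

```text
26.3 [0.4918109  0.29947346 0.19990353] [ 3.14143068e+00 -1.15411728e-04  1.54141326e+00] 0.0234618236520279
square [321.20354409 135.84758368] round [321.47733775 233.18171586]
((320.9999694824219, 136.0), (53.99999237060547, 55.99999237060547), 0.0)
[[0.46906754 0.34020624]
 [0.47153384 0.3878223 ]
 [0.51803481 0.38647574]
 [0.51777123 0.33879304]] [0.49410185 0.36332433]
[ 0.     -0.     -0.0003  0.0807  0.0007  0.1249]
```

View pics/w12.png

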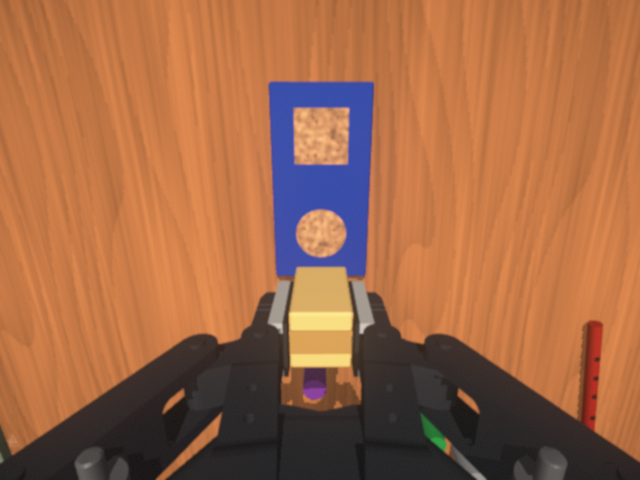

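w12: the blue board's square inlay is at (321,136) and the round one at (321,233), matching my estimate.

arm_command(commands=[0, 0, 0, 0.081, 0.0007, 0.05, 1, 0, 0, 0, 0.081, 0.0007, 0.1, 1, 0, 0, 0, 0.081, 0.0007, 0.13, 1, 0, 0, 0, 0.081, 0.0007, 0.16, 1, 0, 0, 0, 0.081, 0.0007, 0.19, 1, 0, 0, 0, 0.081, 0.0007, 0.205, 1, 0, 0, 0, 0.081, 0.0007, 0.2075, 1, 0, 0, 0, 0.081, 0.0007, 0.2075, 1, 0, 0, 0, 0.081, 0.0007, 0.2075, 1, 0, 0, 0, 0.081, 0.0007, 0.2075, 0.4, 0, 0, 0, 0.081, 0.0007, 0.2075, 0.4, 0, 0, 0, 0.081, 0.0007, 0.2075, 0.4, 0, 0, 0, 0.081, 0.0007, 0.2075, 0.4, 0, 0, 0, 0.081, 0.0007, 0.2075, 0.4, 0, 0, 0, 0.081, 0.0007, 0.17, 0.4, 0, 0, 0, 0.081, 0.0007, 0.1, 0.4, 0, 0, 0, 0.081, 0.0007, 0.02, 0.4, 0, 0, 0, 0.081, 0.0007, 0.02, 0.4, 0, 0, 0, 0.081, 0.0007, 0.02, 0.4])

```text
t: 28.2
position: [0.4955, 0.3666, 0.188]
tcp_rot: [3.135, -0.005, 1.543]
contact_force: [0.5, 0.1, 0.6]
finger_gap: 0.0516
```

Run:
```python
from h import *
im=vision.camera('wrist');p=vision.camera_params('wrist')
s=manip.state();print(s['t'],s['position'],s['tcp_rot'],s['finger_gap'])
cv2.imwrite('pics/w13.png',im[:,:,::-1])
print([(np.round(world(p,d['at']),4),d['p']) for d in vision.place_of('boxwood_mid','wrist')[:2]])
print(rows([.538,.009,.15],1.571))
```

```text
28.25 [0.4942346  0.36575024 0.18518629] [ 3.13893390e+00 -2.10588997e-03  1.54334753e+00] 0.05123317633378897
[(array([0.494 , 0.3557, 0.027 ]), 0.9)]
[-1.000e-04  1.000e-04 -4.400e-03 -4.435e-01  6.800e-02  4.170e-02]
```

Run:
```python
from h import *
im=cv2.imread('pics/w13.png');p=vision.camera_params('wrist')
print(proj(p,[.4942,.3642,.052]),proj(p,[.4942,.3642,.008]))
h=cv2.cvtColor(im,cv2.COLOR_BGR2HSV)
m=np.uint8((h[...,2]>235)&(h[...,0]>19)&(h[...,0]<32)); m[300:]=0; m[:120]=0; m[:,:260]=0; m[:,380:]=0
m=cv2.morphologyEx(m,cv2.MORPH_OPEN,np.ones((3,3)))
pts=np.argwhere(m)[:,::-1]; r=cv2.minAreaRect(pts.astype(np.float32)); print(len(pts),r,ray(p,r[0],.052))
# inlay edges: the cork on the blue board
B=np.uint8(im[...,0].astype(int)>im[...,2]+20); u=int(r[0][0])
for v in (int(r[0][1])-30,int(r[0][1])): print(v,np.flatnonzero(np.diff(B[v].astype(int)))[:12])
for uu in (u-17,u+17): print(uu,np.flatnonzero(np.diff(B[:,uu].astype(int)))[:12])
```

```text
[321.70739445 226.65297822] [321.57421202 212.53922969]
418 ((317.5, 227.0), (26.0, 27.0), 90.0) [0.49094364 0.36400806 0.052     ]
197 [268 290 298 302 344 366]
227 [269 290 292 294 343 365]
300 [164 187 191 197 202 206 222 225 230 234 240 286]
334 [164 188 240 286 288 290 319 341]
```

Boxwood is centred: block top u=317.5 against inlay 290–344, and its height matches the projection. Next, copper (the orange-red one).

arm_command(commands=[0, 0, -0.0045, -0.4435, 0.068, 0.042, 0.4, 0, 0, -0.0045, -0.4435, 0.068, 0.042, 0.4, 0, 0, -0.0045, -0.4435, 0.068, 0.042, 0.4, 0, 0, -0.0045, -0.4435, 0.068, 0.042, 0.4, 0, 0, -0.0045, -0.4435, 0.068, 0.042, 0.4, 0, 0, -0.0045, -0.4435, 0.068, 0.042, 0.4, 0, 0, -0.0045, -0.4435, 0.068, 0.042, 0.4, 0, 0, -0.0045, -0.4435, 0.068, 0.042, 0.4, 0, 0, -0.0045, -0.4435, 0.068, 0.042, 0.4, 0, 0, -0.0045, -0.4435, 0.068, 0.042, 0.4, 0, 0, -0.0045, -0.4435, 0.068, 0.042, 0.4, 0, 0, -0.0045, -0.4435, 0.068, 0.042, 0.4])

```text
t: 29.5
position: [0.5383, 0.0107, 0.15]
tcp_rot: [-3.141, -0.0, 1.574]
contact_force: [-0.5, 0.1, 0.6]
finger_gap: 0.0516
```

```bash
python3 cyl.py 4 9 .538 .009
```

```text
t 29.55 [0.53832932 0.01056484 0.15011659] 1.5736415438768767 expect [320 237] hsv [  8 179 240]
ellipse ((317.0002136230469, 238.0572052001953), (29.941606521606445, 31.91537857055664), 97.60802459716797) world [0.53583268 0.00885238 0.044     ] diam mm 22.491352483020336
grasp [-0.0022 -0.0031  0.1564]
```

arm_command(commands=[0, 0, 0, -0.002, -0.003, 0.06, 0.4, 0, 0, 0, -0.002, -0.003, 0.12, 0.4, 0, 0, 0, -0.002, -0.003, 0.156, 0.4, 0, 0, 0, -0.002, -0.003, 0.156, 0.4, 0, 0, 0, -0.002, -0.003, 0.156, 0.4, 0, 0, 0, -0.002, -0.003, 0.156, 1, 0, 0, 0, -0.002, -0.003, 0.156, 1, 0, 0, 0, -0.002, -0.003, 0.156, 1, 0, 0, 0, -0.002, -0.003, 0.156, 1, 0, 0, 0, -0.002, -0.003, 0.156, 1, 0, 0, 0, -0.002, -0.003, 0.156, 1, 0, 0, 0, -0.002, -0.003, 0.156, 1, 0, 0, 0, -0.002, -0.003, 0.12, 1, 0, 0, 0, -0.002, -0.003, 0.03, 1, 0, 0, 0, -0.002, -0.003, 0, 1, 0, 0, 0, -0.002, -0.003, 0, 1, 0, 0, 0, -0.002, -0.003, 0, 1], newtons=45)

```text
t: 31.25
position: [0.5364, 0.0076, 0.1517]
tcp_rot: [3.138, -0.0, 1.571]
contact_force: [-0.8, 0.1, -1.9]
finger_gap: 0.0229
```

```bash
python3 -c "
from h import *
s=manip.state();print(s['t'],s['position'],s['tcp_rot'],s['finger_gap'])
print(rows([.4918,.2742,.13],1.571))"
```

```text
31.25 [0.53638046 0.0075843  0.15169188] [ 3.13811920e+00 -4.02143891e-05  1.57149365e+00] 0.022876119377075586
[ 6.000e-04 -0.000e+00  1.000e-04  3.333e-01 -5.560e-02  2.690e-02]
```

arm_command(commands=[0, 0, 0, 0.333, -0.0556, 0.027, 1, 0, 0, 0, 0.333, -0.0556, 0.027, 1, 0, 0, 0, 0.333, -0.0556, 0.027, 1, 0, 0, 0, 0.333, -0.0556, 0.027, 1, 0, 0, 0, 0.333, -0.0556, 0.027, 1, 0, 0, 0, 0.333, -0.0556, 0.027, 1, 0, 0, 0, 0.333, -0.0556, 0.027, 1, 0, 0, 0, 0.333, -0.0556, 0.027, 1, 0, 0, 0, 0.333, -0.0556, 0.027, 1, 0, 0, 0, 0.333, -0.0556, 0.027, 1, 0, 0, 0, 0.333, -0.0556, 0.027, 1])

```text
t: 32.35
position: [0.4916, 0.2729, 0.1286]
tcp_rot: [-3.142, 0.0, 1.57]
contact_force: [-0.4, -0.0, -1.0]
finger_gap: 0.0226
```

```bash
python3 -c "
from h import *
s=manip.state();print(s['t'],s['position'],s['tcp_rot'],s['finger_gap'])
print(rows([.4918,.2742,.0335],1.571))"
```

```text
32.35 [0.49164006 0.27290905 0.12855966] [-3.14157690e+00  5.33051654e-05  1.56990202e+00] 0.022625023406416325
[-0.      0.     -0.0002  0.0016  0.0002  0.1188]
```

arm_command(commands=[0, 0, 0, 0.0016, 0, 0.05, 1, 0, 0, 0, 0.0016, 0, 0.09, 1, 0, 0, 0, 0.0016, 0, 0.112, 1, 0, 0, 0, 0.0016, 0, 0.118, 1, 0, 0, 0, 0.0016, 0, 0.118, 1, 0, 0, 0, 0.0016, 0, 0.118, 1, 0, 0, 0, 0.0016, 0, 0.118, 0.4, 0, 0, 0, 0.0016, 0, 0.118, 0.4, 0, 0, 0, 0.0016, 0, 0.118, 0.4, 0, 0, 0, 0.0016, 0, 0.118, 0.4, 0, 0, 0, 0.0016, 0, 0.118, 0.4, 0, 0, 0, 0.0016, 0, 0.07, 0.4, 0, 0, 0, 0.0016, 0, 0.01, 0.4, 0, 0, 0, 0.0016, 0, -0.08, 0.4, 0, 0, 0, 0.0016, 0, -0.12, 0.4, 0, 0, 0, 0.0016, 0, -0.12, 0.4, 0, 0, 0, 0.0016, 0, -0.12, 0.4, 0, 0, 0, 0.0016, 0, -0.12, 0.4])

```text
t: 34.15
position: [0.4905, 0.2748, 0.223]
tcp_rot: [-3.139, 0.001, 1.572]
contact_force: [-0.1, -0.3, -0.4]
finger_gap: 0.051
```

Run:
```python
from h import *
w=vision.camera('wrist');s=manip.state();print(s['t'],s['position'])
t=vision.camera('top')
a=cv2.resize(w[60:300,200:440,::-1],(600,600)); cv2.imwrite('pics/f1.png',a)
cv2.imwrite('pics/f2.png',cv2.resize(t[150:370,120:520,::-1],(800,440)))
```

```text
34.2 [0.49032074 0.27472502 0.22245264]
```

View pics/f1.png

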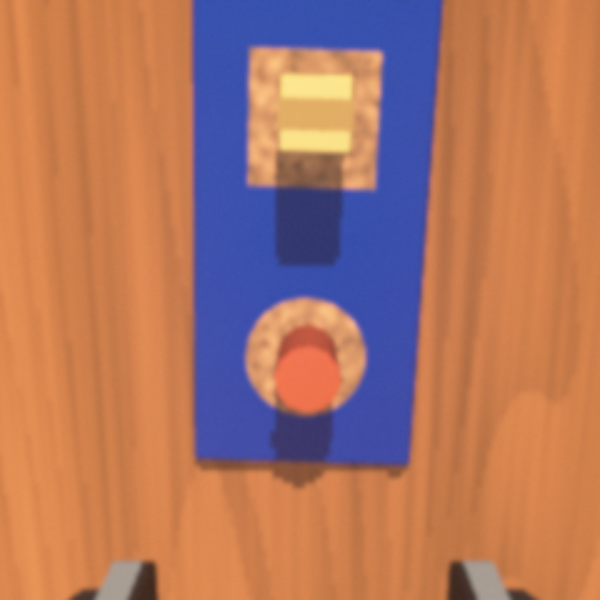

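View pics/f2.png

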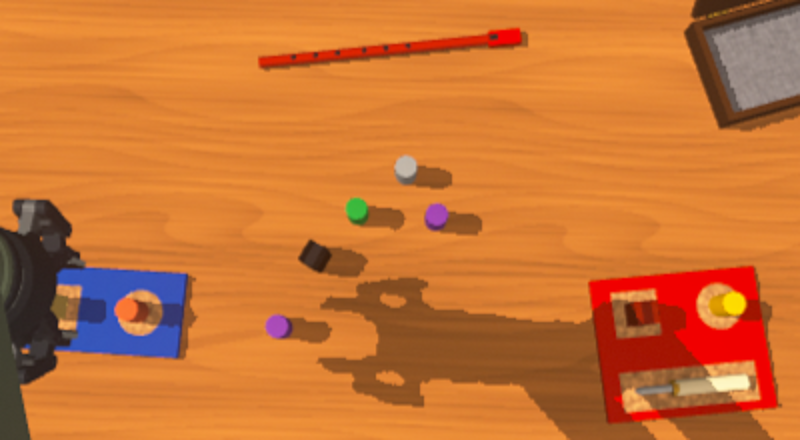

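Both kits are in place and upright, each piece centred on its inlay. The black block, steel cylinder and whistle stand where they were, and the gripper is clear.

```bash
python3 -c "
from rig import manip
print(manip.job_done(), manip.state()['t'])"
```

```text
the job is handed in; nothing more can be done
the job is handed in; nothing more can be done
```

I made up both kits in the order asked and handed the job in at about 34 s of the 115 s allowed. The red board got rosewood, brass and the burnisher. The blue board got boxwood, then copper.

**Final positions:** My last wrist and top pictures show all five pieces on their inlays and the four standing pieces upright. By my measurements they are within about 2 mm of the middle, and the burnisher lies lengthwise on the long inlay. The black block, steel cylinder and whistle were not touched. The gripper ended open, well above the blue board.

**Checks that disagreed:**
- The network put the boxwood block about 8 mm off in y, and one estimate of mine put it about 3 mm off in x. The arm was still settling when that picture was taken. The inlay edges in the same picture and the final view both show the block centred.
- The network also put the burnisher about 6 mm off in x. My own measurement from the same picture has it within about 2 mm.
- When gripping the burnisher, the fingertips touched the desk with about 8 N, which is well below the limit.

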